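# Unlatch and open the loading-bay gate beside the printer

## Robot

A 6-joint arm with a two-finger parallel gripper is mounted at the origin on the work surface. World frame = base frame: x ahead of the robot, y to its left, z up, the work surface at z = 0. Lengths are in mm, angles in rad, forces in N, time in s.
With the tool pointing down it reaches from about 400 to 925 mm from the base axis. Payload 12.5 kg.
Tool frame: the origin (TCP) lies at the very end of the fingers, on their centre line; the grasp point (between the pads) lies env.hold_point_z behind it (env.hold_point_z is the distance from the TCP to the grasp point, in mm); y points along the fingers, z is the direction in which the jaws open and shut, and the axes are right-handed (so a half turn about y gives the same grasp; the last joint's range is limited). The gripper opens to 95 mm and grips with 3 to 60 N. Pads are 20 mm wide; open, the fingers measure 119 mm over their backs; the gripper's body (75 mm by 180 mm) begins 59 mm behind the grasp point.
Start: joints at [1.069, 0.491, 1.559, -0, 1.092, -0.106], TCP at [240.953, 576.707, 193.961] pointing down, gripper open.
Joint ranges: [-3.1, 3.1], [-0.84, 2.19], [0.05, 2.79], [-1.13, 4.28], [0.06, 2.93], [-2.69, 2.69]. Speed limits (rad/s): [2.22, 2.22, 2.79, 3.14, 3.14, 3.14].

## Interface

Orientations are given as [roll, pitch, yaw] about the fixed x, y, z axes, in that order (R = Rz(yaw) Ry(pitch) Rx(roll)).
In Python, from cell import env gives the robot as it stands.
- The arm moves only by the shell command python3 -m inch 'ROWS'. ROWS is JSON, one flat list of numbers, 7 for each row, row after row: the shift along the tool's x, y, z in m, then the turn, a rotation vector about the tool's x, y, z in degrees, then the closure, from -1 (fully open) to 1 (shut). In form: [tx, ty, tz, ax, ay, az, hand, tx, ty, tz, ax, ay, az, hand, ...]. A call has 1 to 10 rows; each row shifts and turns the commanded pose from where the row before left it, along the tool's axes as they then stand; what a row does not reach is not made up. A row lasts 1/10 s, in which the tool goes at most 50 mm and 8.59 degrees, less where a joint would pass 70% of its speed; a pose out of reach is approached as far as the arm can. A call is refused whole if a number of a shift passes 0.05 or a number of a turn 8.59, either way. A call with a gripper value outside its range is refused whole. The fingers move at their own pace and stop on an object; the grip force is fixed at half the most. Time passes only in rows, so rows that do not move let the fingers close. It gives the time, the measured TCP pose, the force and the opening at its end, in the units of the state.
- env.state(): the state, without advancing time (a new reading comes with each control period).
- env.read_camera(name): name is "side" or "top"; returns a dict with "pixels" (400x640x3 uint8, blue, green, red), "depth" (400x640 float32, mm along the optical axis (not along the pixel's ray), 0 where there is no reading), "mtx" (3x3 intrinsics, pixels), "k1" (the pictures are not rectified: a ray, as slopes to the right and down, at radius r is drawn at 1 + k1 r^2 times it, then the intrinsics apply), "R" (3x3) and "t" (3): a world point X has camera coordinates R X + t. Camera axes: x right, y down, z forward; pixel columns grow to the right and rows downward; lengths in mm; the calibration is good to about 2 mm. A picture is of the moment at which its call begins.
- env.job_done(): hands the job in, once; it reports no verdict.
The state is a dict: "t": time; "joints": joint angles; "qvel": joint speeds; "tau": joint torques, N m; "eef_pos": TCP position; "tcp_rot": TCP orientation; "ft_force": force on the tool from outside, world axes, zero at the start; "moment": the same for the moment, N m; "opening": opening from 0.0 (shut) to 1.0 (fully open).
Only numpy, scipy, OpenCV 4.12 (cv2) and the standard library are available. Lean on these libraries where they do the work, as an engineer would, in place of code of your own. Each camera call takes 0.05 s, during which the arm holds its last target.

## Task

Open the small gate of the fenced loading bay so that the printed coasters can be taken out: press the thumb pad down gently until the latch bar is lifted clear in its keeper, draw the gate outwards while keeping the bar lifted, and swing it wide open, about square to the bay. Never force it (20 N on the fingers is too much) and do not fling the gate; then let go, so that the gate stands open with the latch bar dropped back level, and leave the cup, bottle and coasters where they are.

Things in the scene. Friction and masses are not known exactly. Their poses are not given: they have to be found in the camera images.
- bay: Fixed loading bay of black sheet with two aluminium posts, open on top, about 230 x 325 mm, walls 100 mm high. Origin on the bench under the middle of the closed gate; +x points into the bay, +y along the closed gate towards the hinge post, z up. Hinge post at y = +135 mm, 160 mm high; latch post at y = -160 mm, with the keeper on top. The gate opens to -x.
- latch_post (a point): Top centre of the latch post, 135 mm above the bench; axes as the bay. On it the keeper, a dark steel C open to -x: the bar rests behind its upright lip (8 mm thick, on the bar's -x side). 13 mm above the lip's top is a sprung rubber buffer (8 N/mm, 5 mm give) under an overhead arm reaching 46 mm to -x. The bar leaves to -x only between lip and buffer.
- bar_in_keeper (a point): Point on the bar's centre line where it lies in the keeper (moves with the bar). The keeper's height is set differently each time and not measured: its lip tops the resting bar's underside by 4 to 22 mm. Pad travel to clear the lip is 3 to 19 mm, to touch the buffer 2 to 3.5 mm more: feel for it. Too low, the bar jams on the lip when drawn; too high, it presses hard on the buffer.
- gate (a joint): Gate angle about its vertical hinge, rad. 0 closed; grows as it opens, clockwise seen from above, free edge swinging to the bay's -x. Stop at 1.66. Aluminium frame 225 mm wide, 20 mm thick, top at 145 mm. The stiff hinge (0.22 Nm, some 2 N at the thumb pad) holds it where it is left. From about 0.2 rad the bar is outside the keeper altogether.
- gate_hinge (a point): Point on the gate's vertical hinge axis, 185 mm above the bench (height of the latch pivot). The thumb pad's centre is 120 mm from this axis.
- latch (a joint): Angle of the latch lever on the gate, rad. 0 = bar level, resting by its weight; grows as the thumb pad goes down and the bar up; stop at 0.40. Pivot 185 mm above the bench; the bar (10 x 8 mm) reaches 100 mm from it to the free edge side (keeper at 85 mm), the pad is centred 70 mm to the hinge side. Free motion takes 1 to 4 N at the pad; bearing on the buffer adds 13 N per mm of pad travel.
- thumb_pad (a point): Centre of the upper face of the steel thumb pad on the latch lever, 189 mm above the bench at rest: a tray 50 mm long along the gate, 48 mm wide inside, with upright lips 11 mm high, 5 mm thick at its front and back. Closed fingers pressed into it from above can draw the gate by the lips. 28 mm free below it. Axes: x across the gate, y along it to the hinge, z up.
- cup: Black open cup, 82 mm across, 95 mm high, standing on the bench beyond the hinge post. Origin under its centre. Leave alone.
- inkbottle: White bottle, 48 mm across, 110 mm high, standing in the bay. Origin under its centre. Leave alone.
- coaster: White ceramic coaster, 90 x 90 x 8 mm, lying in the bay. Origin under its centre. Leave alone.
- sample: Cork coaster, 95 x 95 x 8 mm, on the bench beyond the latch post. Origin under its centre. Leave alone.

How it is judged (in metres and radians):
On the way, in this order (a step that is already met when the one before it is completed fails the run):
1. the latch bar is lifted while the gate is still closed (value of joint latch above 0.04 rad and value of joint gate below 0.06 rad), for 0.1 s.
2. the gate is drawn out past the keeper (value of joint gate above 0.2 rad), for 0.1 s.
At the end, for the whole second after the job is handed in: the gate stands at rest at least 1.2 rad (69 degrees) open and the latch bar has dropped back to within 0.04 rad of level (value of joint gate above 1.2 rad and value of joint latch below 0.04 rad and velocity of joint gate between -0.05 and 0.05 rad/s); the robot touches nothing.
It fails at once if the fingers push on anything with more than 20 N (contact force between the fingers and anything else above 20 N).
It fails at once if the gate is flung (faster than 2 rad/s) (velocity of joint gate above 2 rad/s).
It fails at once if the cup, the bottle or a coaster is pushed more than 25 mm or tipped (distance of any of cup, inkbottle, coaster, sample from where it was at the start of the episode above 0.025 m or angle between any of cup, inkbottle, coaster, sample's own z axis and vertical above 0.3 rad).
It also fails if it takes over 72 s, if anything falls off the work surface, if the arm or the gripper's body presses on something with over 40 N, if the wrist force passes 120 N, or if a joint passes its speed limit or range.

## Working session

There is one attempt and no reset: what is moved stays moved. The work goes in short steps, Python scripts to look and compute and a shell command to move; the robot and the scene stay as the last step left them, time stands still between calls to the robot, and variables do not carry over. Pictures are saved under pics/ and viewed, and the job is handed in when it is done.

```bash
ls; mkdir -p pics
python3 - <<'E'
from cell import env
import cv2, numpy as np
s=env.state(); print({k:np.round(v,3).tolist() for k,v in s.items()}); print(env.hold_point_z)
for n in ("top","side"):
    c=env.read_camera(n); cv2.imwrite(f"pics/{n}0.png",c["pixels"]); print(n,c["mtx"],c["k1"],c["R"],c["t"])
    np.savez(f"{n}0.npz",**c)
E
```

```text
pics
{'t': 0.0, 'joints': [1.069, 0.492, 1.559, -0.0, 1.092, -0.106], 'qvel': [-0.003, -0.001, 0.002, 0.002, 0.001, -0.0], 'tau': [-0.004, -61.264, -25.819, 0.069, 0.048, -0.0], 'eef_pos': [240.831, 576.441, 193.337], 'tcp_rot': [-1.572, 0.0, -0.396], 'ft_force': [-0.48, 0.104, 0.033], 'moment': [0.033, 0.023, 0.007], 'opening': 1.0}
18.8
top [[496.55215863   0.         311.68966201]
 [  0.         496.55215863 193.72279887]
 [  0.           0.           1.        ]] -0.1286287918218266 [[-2.08532449e-02 -9.99782262e-01 -7.56015840e-04]
 [-9.98356061e-01  2.08638656e-02 -5.33842129e-02]
 [ 5.33883625e-02 -3.58461071e-04 -9.98573760e-01]] [  25.73106349  684.10839421 1295.05997601]
side [[417.63038388   0.         317.67256205]
 [  0.         417.63038388 199.3221845 ]
 [  0.           0.           1.        ]] -0.01765534220638684 [[-0.99001827 -0.14072525  0.00776126]
 [-0.11062827  0.74180348 -0.6614295 ]
 [ 0.08732251 -0.6556859  -0.74996719]] [ 673.36526291  141.25404326 1203.16079459]
```

View pics/top0.png

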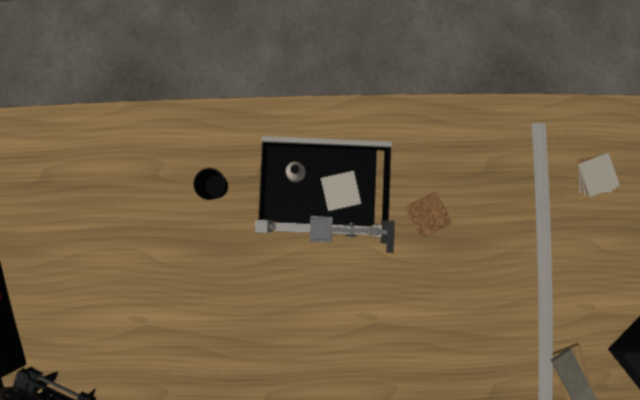

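View pics/side0.png

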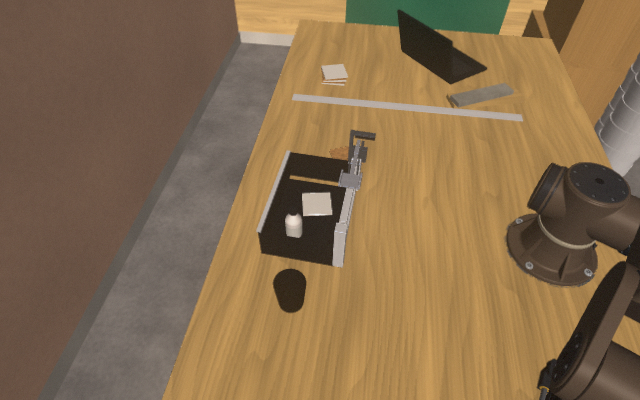

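The top view shows the bay with its hinge post at about (264,226), the thumb pad at about (321,229) and the keeper at about (389,236). Image down is world -x, towards the robot. The side view shows the same, with the pad at about (350,180).

```bash
cat > h.py <<'E'
import numpy as np, cv2
def ray(c,u,v):
    K=c["mtx"];k1=float(c["k1"])
    d=np.array([(u-K[0,2])/K[0,0],(v-K[1,2])/K[1,1]]);p=d.copy()
    for _ in range(20): p=d/(1+k1*(p@p))
    R=c["R"];return -R.T@c["t"], R.T@np.array([p[0],p[1],1.])
def onz(c,u,v,z):
    o,d=ray(c,u,v);return o+d*(z-o[2])/d[2]
def bydepth(c,u,v):
    o,d=ray(c,u,v);return o+d*c["depth"][int(round(v)),int(round(u))]
def cross(c1,p1,c2,p2):
    o1,d1=ray(c1,*p1);o2,d2=ray(c2,*p2)
    s=np.linalg.lstsq(np.stack([d1,-d2],1),o2-o1,rcond=None)[0]
    a=o1+s[0]*d1;b=o2+s[1]*d2;return (a+b)/2,np.linalg.norm(a-b)
E
python3 - <<'E'
from h import *
t=dict(np.load("top0.npz"));s=dict(np.load("side0.npz"))
cv2.imwrite("pics/topz.png",cv2.resize(t["pixels"][205:260,245:405],None,fx=5,fy=5,interpolation=cv2.INTER_CUBIC))
cv2.imwrite("pics/sidez.png",cv2.resize(s["pixels"][120:275,325:385],None,fx=4,fy=4-0.2,interpolation=cv2.INTER_CUBIC))
for p in [(258,226),(264,226),(285,228),(313,228),(321,229),(328,229),(321,219),(321,239),(350,230),(370,231),(388,236),(390,248),(270,142),(388,144)]: print(p,bydepth(t,*p).round(1))
print('side')
for p in [(350,181),(345,180),(355,182),(340,225),(358,150),(363,134)]: print(p,bydepth(s,*p).round(1))
E
```

```text
(258, 226) [603.4 139.7 158.4]
(264, 226) [603.1 125.7 156.8]
(285, 228) [597.2  76.9 143.1]
(313, 228) [596.6  10.1 187.5]
(321, 229) [593.9  -8.2 188.2]
(328, 229) [593.5 -24.3 186.3]
(321, 219) [616.8  -8.6 192.3]
(321, 239) [570.9  -7.7 186. ]
(350, 230) [590.2 -74.7 188.7]
(370, 231) [ 587.  -119.9  195.1]
(388, 236) [ 575.6 -156.5  224.4]
(390, 248) [ 549.1 -159.7  228.2]
(270, 142) [818.4 116.4  58.5]
(388, 144) [ 800.2 -181.6  103.9]
side
(350, 181) [594.6  -1.8 186.1]
(345, 180) [608.1  -1.8 187.9]
(355, 182) [581.    2.1 188.5]
(340, 225) [606.2 129.3 159.4]
(358, 150) [ 582.9 -120.6  193.1]
(363, 134) [ 573.8 -153.6  225.7]
```

```bash
sleep 1
```

```text
(no output)
```

View pics/topz.png

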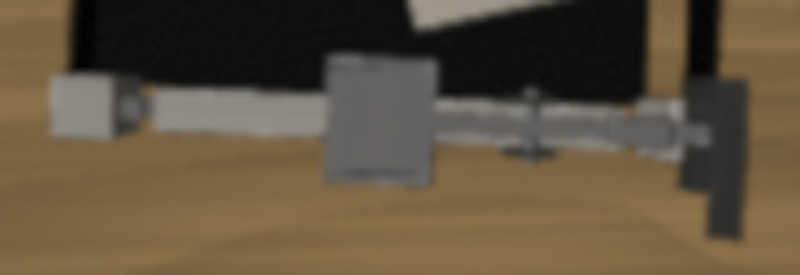

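View pics/sidez.png

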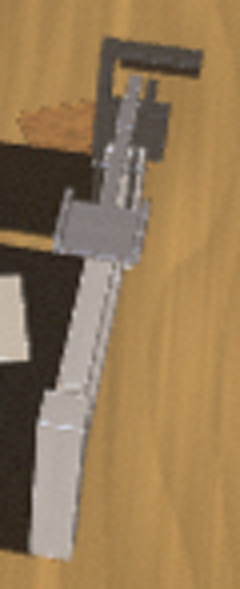

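The zooms show the pad tray seen from above at about (310..332, 216..242) in top-camera pixels. Its lips are along the front and back edges, the bar runs right to the keeper C, and the keeper's overhead arm reaches to -x. Next I get the direction and the pad centre from the depth points.

Run:
```python
from h import *
t=dict(np.load("top0.npz"));s=dict(np.load("side0.npz"))
def cloud(c,u0,u1,v0,v1):
    return np.array([np.r_[bydepth(c,u,v),u,v] for v in range(v0,v1) for u in range(u0,u1) if c["depth"][v,u]>0])
P=cloud(t,255,400,210,258)
def fit(Q,n):
    if len(Q)<5: print(n,len(Q));return
    r=cv2.minAreaRect(Q[:,:2].astype(np.float32)); 
    l=cv2.fitLine(Q[:,:2].astype(np.float32),cv2.DIST_HUBER,0,.01,.01).ravel()
    print(n,len(Q),"mean",Q[:,:3].mean(0).round(1),"rect",np.round(r[0],1),np.round(r[1],1),round(r[2],2),"line",l.round(3), 'yaw of +y rel', np.degrees(np.arctan2(-l[0]*np.sign(l[1]),abs(l[1]))).round(2))
z=P[:,2];y=P[:,1]
fit(P[(z>152)&(z<166)&(y>100)],"hinge post")
fit(P[(z>138)&(z<150)&(y>25)&(y<100)],"gate top L")
fit(P[(z>180)&(z<208)&(y>-36)&(y<20)],"pad")
fit(P[(z>180)&(z<205)&(y<-45)&(y>-140)],"bar")
fit(P[(z>205)],"keeper")
# outer edge pad corners
for u,v in [(327,57),(437,61),(433,184),(326,182)]:
    a=onz(t,245+(u+.5)/5-.5,205+(v+.5)/5-.5,200); print(a.round(1))
# back wall line
for p in [(264,138),(390,145)]: print(onz(t,*p,100).round(1))
S=cloud(s,325,385,120,275); z=S[:,2];y=S[:,1]
fit(S[(z>180)&(z<192)&(y>-36)&(y<30)&(S[:,0]>550)],"pad side")
fit(S[(z>152)&(z<166)&(y>95)],"hinge post side")
for i in np.where(s['depth'][150:200,350]>0)[0][::3]: print(150+i,bydepth(s,350,150+i).round(0))
```

```text
hinge post 165 mean [603.6 132.4 159.1] rect [603.3 132.6] [29.1 28.3] 88.88 line [  0.716   0.698 603.434 132.729] yaw of +y rel -45.75
gate top L 256 mean [599.4  62.  144.5] rect [599.3  62.6] [71.8 19.2] 88.74 line [8.90000e-02 9.96000e-01 5.99432e+02 6.20790e+01] yaw of +y rel -5.11
pad 569 mean [595.1  -7.1 190.5] rect [595.2  -8.3] [55.2 56.9] 88.78 line [ 9.14000e-01  4.07000e-01  5.95183e+02 -6.95900e+00] yaw of +y rel -66.0
bar 268 mean [589.5 -92.1 190.8] rect [589.8 -92.5] [94.9 32.3] 89.13 line [ 6.30000e-02  9.98000e-01  5.89404e+02 -9.28430e+01] yaw of +y rel -3.6
keeper 250 mean [ 576.4 -160.8  226. ] rect [ 575.3 -161.5] [16.7 71.6] 86.9 line [ 1.00000e+00 -3.00000e-02  5.75949e+02 -1.60599e+02] yaw of +y rel 88.3
[624.2  16.4 200. ]
[621.3 -33.6 200. ]
[565.5 -30.5 200. ]
[567.4  18.  200. ]
[822.2 127.9 100. ]
[ 798.2 -187.1  100. ]
pad side 275 mean [595.8  -1.1 188. ] rect [594.5  -5.8] [59.1 57.2] 84.37 line [  0.666   0.746 596.327  -0.971] yaw of +y rel -41.74
hinge post side 131 mean [604.  139.2 158.5] rect [604.4 137.6] [31.8 29.9] 85.88 line [ 5.46000e-01 -8.38000e-01  6.03567e+02  1.39440e+02] yaw of +y rel 33.09
150 [ 607. -153.  161.]
153 [ 606. -153.  150.]
156 [ 605. -150.  140.]
159 [602. -77. 196.]
162 [601. -75. 187.]
165 [601. -83. 167.]
168 [ 601. -144.   97.]
171 [598. -37. 189.]
174 [597. -27. 187.]
177 [596. -16. 186.]
180 [595.  -1. 191.]
183 [594.   7. 188.]
186 [593.  19. 189.]
189 [593. -11. 145.]
192 [592.   1. 146.]
196 [590.  15. 145.]
199 [589.  23. 142.]
```

Geometry, with checks:
- **Bay yaw:** about -3.7°.
- **Pad centre:** about (595, -7.5, 188).
- **Hinge axis:** about (603, 112). The post centre lies 20 mm further along, as it should.

I start by lifting, turning and closing the gripper.

```bash
python3 -m inch '[0,-0.02,0,0,-6.3,0,1, 0,-0.02,0,0,-6.3,0,1, 0,-0.02,0,0,-6.4,0,1, 0,0,0,0,0,0,1]'
```

```text
t: 0.5
eef_pos: [241.3, 577.4, 256.1]
tcp_rot: [-1.567, -0.002, -0.062]
ft_force: [-0.4, 0.9, 0.4]
opening: 0.72
```

```bash
python3 -m inch '[0.014,0,-0.02,0,0,0,1, 0.0275,0,-0.04,0,0,0,1, 0.0275,0,-0.04,0,0,0,1, 0.0275,0,-0.04,0,0,0,1, 0.0275,0,-0.04,0,0,0,1, 0.0275,0,-0.04,0,0,0,1, 0.0275,0,-0.04,0,0,0,1, 0.0275,0,-0.04,0,0,0,1, 0.0275,0,-0.04,0,0,0,1, 0.0275,0,-0.04,0,0,0,1]'
python3 -m inch '[0.0275,0,-0.04,0,0,0,1, 0.0275,0,-0.04,0,0,0,1, 0.0275,0,-0.04,0,0,0,1, 0.0275,0,-0.04,0,0,0,1, 0.0135,0,-0.02,0,0,0,1, 0,0,0,0,0,0,1, 0,0,0,0,0,0,1]'
```

```text
t: 1.5
eef_pos: [477.8, 178.8, 252.9]
tcp_rot: [-1.571, 0.001, -0.067]
ft_force: [0.3, 0.7, 0.7]
opening: 0.007
t: 2.2
eef_pos: [588.7, -6.9, 252.7]
tcp_rot: [-1.57, 0.002, -0.067]
ft_force: [0.3, -0.1, 0.8]
opening: 0.003
```

```bash
python3 -m inch '[0,0.015,0,0,0,0,1, 0,0.015,0,0,0,0,1, 0,0.015,0,0,0,0,1, 0,0,0,0,0,0,1, 0,0,0,0,0,0,1]'
python3 - <<'E'
from h import *
from cell import env
s=env.read_camera("side"); t=env.read_camera("top")
a=cv2.resize(s["pixels"][90:230,290:410],None,fx=4,fy=4,interpolation=cv2.INTER_CUBIC)
cv2.imwrite("pics/s1.png",a)
print(env.state()["ft_force"],env.state()["eef_pos"])
E
```

```text
t: 2.7
eef_pos: [588.9, -5.9, 209.2]
tcp_rot: [-1.571, 0.0, -0.064]
ft_force: [-0.3, -0.5, 0.6]
opening: 0.005
[-0.0198388  -0.51463204 -0.31151269] [589.36781141  -6.29080071 209.78865829]
```

View pics/s1.png

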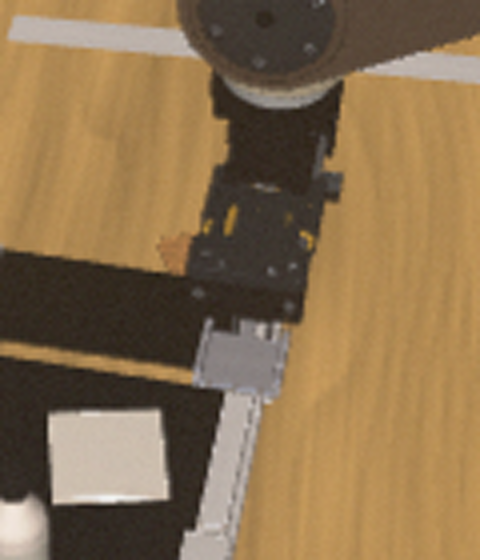

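The side picture shows the gripper just above the tray. The light fingertips sit at zoom (260,328), at the tray's far edge. I project the expected TCP to check this.

Run:
```python
from h import *
s=dict(np.load("side0.npz"))
def proj(c,X):
    p=c["R"]@np.array(X)+c["t"];x=p[:2]/p[2];x=x*(1+c["k1"]*(x@x));return x*c["mtx"][0,0]+c["mtx"][:2,2]
for X in [(589,-6,209),(595,-7,188),(589,-6,290),(570,18,200),(620,16,200)]:
    p=proj(s,X);print(X,p.round(1),((p-[290,90])*4).round(0))
```

```text
(589, -6, 209) [352.8 174.1] [251. 336.]
(595, -7, 188) [350.1 179.1] [240. 356.]
(589, -6, 290) [355.1 151.1] [260. 245.]
(570, 18, 200) [359.  183.7] [276. 375.]
(620, 16, 200) [340.1 181.1] [200. 365.]
```

The projection agrees. I now descend slowly and feel for the pad.

```bash
python3 -m inch '[0,0.005,0,0,0,0,1, 0,0.005,0,0,0,0,1, 0,0.004,0,0,0,0,1, 0,0.002,0,0,0,0,1, 0,0,0,0,0,0,1]'
python3 -m inch '[0,0.001,0,0,0,0,1, 0,0.001,0,0,0,0,1, 0,0,0,0,0,0,1]'
python3 -m inch '[0,0.001,0,0,0,0,1, 0,0.001,0,0,0,0,1, 0,0,0,0,0,0,1]'
```

```text
t: 3.3
eef_pos: [589.1, -6.9, 192.5]
tcp_rot: [-1.571, 0.001, -0.064]
ft_force: [-0.6, -0.3, -0.7]
opening: 0.004
t: 3.6
eef_pos: [589.2, -6.9, 190.9]
tcp_rot: [-1.571, -0.0, -0.064]
ft_force: [0.2, -0.6, 0.1]
opening: 0.008
t: 3.9
eef_pos: [589.2, -6.8, 188.8]
tcp_rot: [-1.571, 0.0, -0.064]
ft_force: [0.1, 0.9, 1.0]
opening: 0.006
```

```bash
for i in 1; do python3 -m inch '[0,0.001,0,0,0,0,1, 0,0,0,0,0,0,1]'; python3 -m inch '[0,0.001,0,0,0,0,1, 0,0,0,0,0,0,1]';python3 -m inch '[0,0.001,0,0,0,0,1, 0,0,0,0,0,0,1]';python3 -m inch '[0,0.0005,0,0,0,0,1, 0,0,0,0,0,0,1]';done
```

```text
t: 4.1
eef_pos: [589.2, -6.8, 187.8]
tcp_rot: [-1.571, 0.0, -0.064]
ft_force: [-0.5, -0.2, -0.1]
opening: 0.002
t: 4.3
eef_pos: [589.2, -6.8, 186.8]
tcp_rot: [-1.571, 0.0, -0.064]
ft_force: [-0.3, 0.7, -0.4]
opening: 0.002
t: 4.5
eef_pos: [589.2, -6.8, 185.8]
tcp_rot: [-1.571, 0.0, -0.064]
ft_force: [-1.0, 0.1, -0.8]
opening: 0.005
t: 4.7
eef_pos: [589.2, -6.8, 185.4]
tcp_rot: [-1.571, 0.0, -0.064]
ft_force: [0.0, -0.3, -0.3]
opening: 0.006
```

```bash
for i in 1; do python3 -m inch '[0,0.0005,0,0,0,0,1, 0,0,0,0,0,0,1]'; python3 -m inch '[0,0.0005,0,0,0,0,1, 0,0,0,0,0,0,1]';python3 -m inch '[0,0.0005,0,0,0,0,1, 0,0,0,0,0,0,1]';python3 -m inch '[0,0.0005,0,0,0,0,1, 0,0,0,0,0,0,1]';done | grep -v -e rot -e open
python3 - <<'E'
from h import *
from cell import env
s=env.read_camera("side"); t=env.read_camera("top")
a=cv2.resize(s["pixels"][120:220,310:400],None,fx=6,fy=6,interpolation=cv2.INTER_CUBIC)
cv2.imwrite("pics/s2.png",a)
print(env.state()["ft_force"],env.state()["eef_pos"])
E
```

```text
t: 4.9
eef_pos: [589.2, -6.8, 184.9]
ft_force: [-0.2, 0.3, 0.8]
t: 5.1
eef_pos: [589.2, -6.8, 184.4]
ft_force: [0.0, -0.3, -0.2]
t: 5.3
eef_pos: [589.2, -6.8, 183.9]
ft_force: [0.6, -1.0, -0.1]
t: 5.5
eef_pos: [589.2, -6.9, 183.4]
ft_force: [0.1, 0.4, -0.2]
[ 0.00839444  0.40081276 -0.22995039] [589.24369838  -6.84296901 183.42533805]
```

View pics/s2.png

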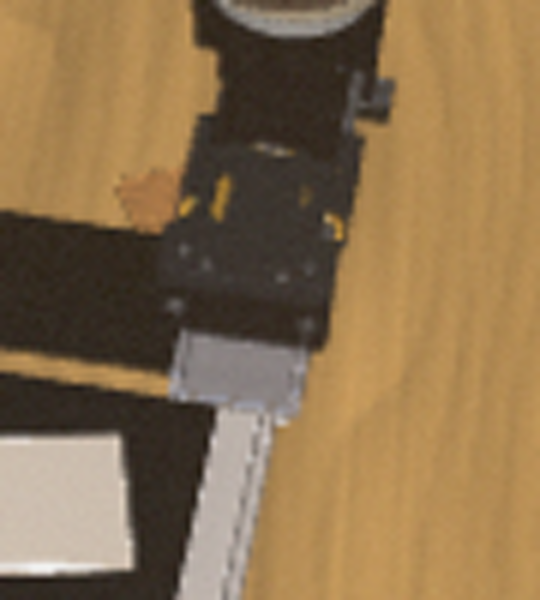

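The pad's face is visible where I expected the fingertips, and there is no contact force yet. I compare depths against the start picture.

Run:
```python
from h import *
from cell import env
s0=dict(np.load("side0.npz")); t0=dict(np.load("top0.npz"))
s=env.read_camera("side");np.savez("side2.npz",**s)
t=env.read_camera("top");np.savez("top2.npz",**t)
for v in range(166,192,2):
    print(v,[ (bydepth(s,u,v).round(0).astype(int).tolist()) for u in (342,347,352,357)])
a=cv2.resize(t["pixels"][130:280,230:420],None,fx=4,fy=4,interpolation=cv2.INTER_CUBIC)
cv2.imwrite("pics/t2.png",a)
```

```text
166 [[614, 82, 319], [603, 85, 323], [591, 83, 323], [580, 82, 324]]
168 [[614, 82, 312], [602, 83, 315], [591, 83, 317], [579, 85, 321]]
170 [[614, 74, 299], [602, 81, 307], [591, 80, 308], [579, 87, 316]]
172 [[614, 76, 294], [602, 72, 292], [590, 76, 297], [578, 81, 304]]
174 [[613, 74, 285], [601, 77, 290], [590, 76, 291], [578, 76, 292]]
176 [[617, -14, 189], [604, -17, 188], [589, 77, 285], [577, 80, 290]]
178 [[617, -8, 188], [603, -8, 190], [590, -13, 187], [577, -16, 186]]
180 [[616, 0, 188], [603, 0, 190], [590, -3, 190], [576, -6, 188]]
182 [[615, 7, 188], [602, 7, 190], [589, 5, 190], [576, 1, 188]]
184 [[615, 12, 186], [601, 14, 190], [588, 12, 190], [575, 7, 187]]
186 [[614, 20, 186], [601, 18, 186], [588, 17, 188], [575, 13, 185]]
188 [[621, -144, 3], [601, -12, 147], [587, 22, 185], [574, 23, 188]]
190 [[620, -134, 5], [601, -7, 144], [587, -8, 145], [573, -145, 1]]
```

```bash
sleep 1
```

```text
(no output)
```

View pics/t2.png

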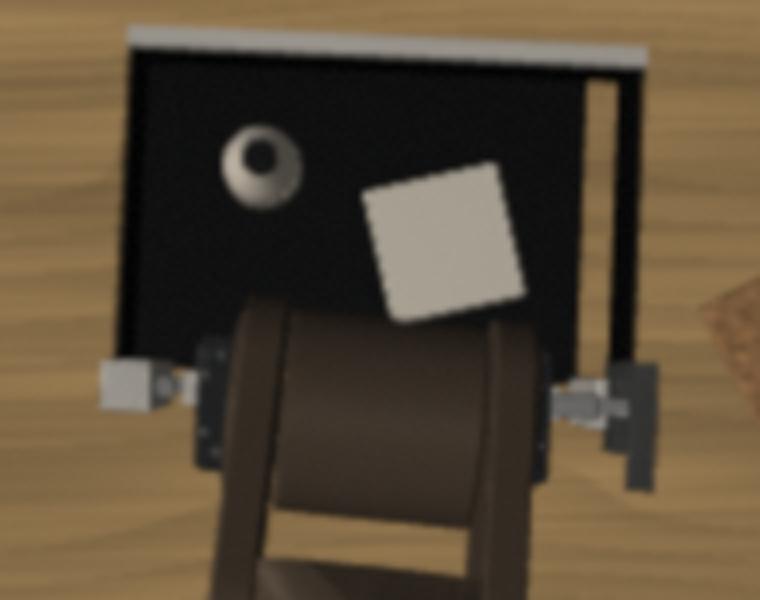

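The pad floor is visible (z about 188) where the fingertips should be, and the gripper's body sits about 25 mm higher than the reading implies. So the true tip looks well above the reported z. I check this in the start picture, where the fingers were in view.

Run:
```python
from h import *
t=dict(np.load("top0.npz"))
cv2.imwrite("pics/tg.png",cv2.resize(t["pixels"][340:400,0:120],None,fx=6,fy=6,interpolation=cv2.INTER_CUBIC))
for v in range(364,400,4):
    print(v,[bydepth(t,u,v).round(0).astype(int).tolist() for u in (20,28,36,50,65,80,88,92)])
```

```text
364 [[232, 823, 35], [222, 821, -2], [223, 795, 0], [225, 751, 1], [225, 708, -3], [227, 663, -3], [228, 638, 0], [227, 628, -4]]
368 [[208, 849, -5], [303, 637, 303], [212, 794, 2], [214, 751, 2], [214, 708, -2], [216, 662, 0], [215, 641, -6], [217, 627, -1]]
372 [[303, 636, 336], [300, 625, 322], [295, 617, 304], [203, 752, 2], [203, 708, -2], [206, 662, 2], [205, 641, -4], [207, 625, 4]]
376 [[293, 639, 332], [295, 619, 334], [290, 611, 316], [270, 614, 251], [193, 707, 2], [193, 664, -2], [195, 639, 1], [196, 626, 2]]
380 [[285, 638, 335], [286, 619, 335], [280, 612, 313], [278, 585, 303], [179, 711, -5], [183, 663, 1], [184, 638, 3], [183, 629, -1]]
384 [[276, 640, 332], [276, 622, 331], [278, 602, 332], [271, 584, 307], [167, 712, -6], [172, 663, 2], [173, 639, 3], [172, 630, -2]]
388 [[308, 566, 450], [262, 631, 316], [258, 621, 301], [270, 570, 331], [264, 548, 308], [160, 664, 1], [160, 642, -1], [160, 631, -3]]
392 [[307, 555, 469], [301, 550, 450], [279, 572, 385], [264, 567, 339], [146, 711, -1], [149, 665, 1], [149, 642, -1], [231, 521, 234]]
396 [[304, 547, 483], [299, 541, 466], [291, 539, 441], [260, 560, 351], [254, 537, 331], [250, 512, 314], [248, 496, 308], [245, 492, 299]]
```

```bash
sleep 1
```

```text
(no output)
```

View pics/tg.png

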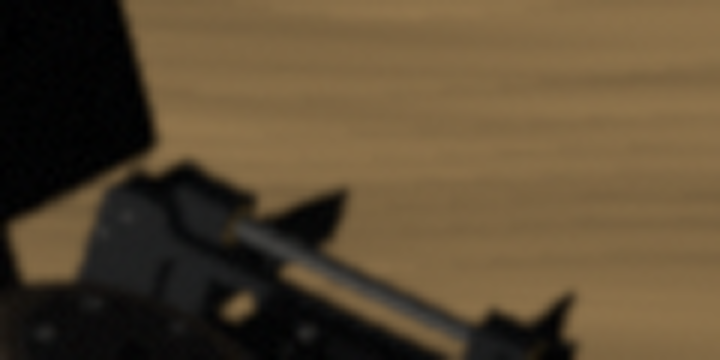

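The start picture shows the two open fingertips at about (57,372) and (95,389) in top-camera pixels. I cast them onto planes at different heights.

Run:
```python
from h import *
t=dict(np.load("top0.npz"))
for z in (194,205,218,235):
    a=onz(t,57,371.5,z);b=onz(t,95,388.7,z);m=(a+b)/2
    j=np.array([.386,.923,0]);c=np.array([.923,-.386,0]);d=m-[240.8,576.4,z]
    print(z,a.round(0),b.round(0),"sep",np.linalg.norm(a-b).round(1),"mid off jaw/cross",(d@j).round(1),(d@c).round(1))
# box min z of points near fingers
P=np.array([bydepth(t,u,v) for v in range(364,400) for u in range(20,110) if t["depth"][v,u]>0])
Q=P[(P[:,2]>100)];print(np.sort(Q[:,2])[:30].round(0))
t2=dict(np.load("top2.npz"));s2=dict(np.load("side2.npz"))
P=np.array([np.r_[bydepth(s2,u,v),u,v] for v in range(150,186) for u in range(335,365)])
b=P[(P[:,2]>240)&(P[:,3]==350)];print(b[-6:].round(0))
```

```text
194 [264. 627. 194.] [226. 532. 194.] sep 102.2 mid off jaw/cross 4.1 2.6
205 [267. 621. 205.] [229. 527. 205.] sep 101.2 mid off jaw/cross 0.4 8.1
218 [271. 614. 218.] [234. 521. 218.] sep 100.0 mid off jaw/cross -3.9 14.5
235 [277. 604. 235.] [240. 513. 235.] sep 98.5 mid off jaw/cross -9.7 22.9
[212. 213. 214. 215. 216. 216. 216. 216. 217. 219. 219. 220. 220. 220.
 221. 222. 222. 222. 223. 224. 224. 224. 224. 225. 225. 225. 226. 226.
 226. 226.]
[[595.  82. 306. 350. 171.]
 [595.  74. 294. 350. 172.]
 [595.  76. 294. 350. 173.]
 [594.  76. 290. 350. 174.]
 [594.  77. 288. 350. 175.]
 [594.  77. 284. 350. 176.]]
```

```bash
python3 - <<'E'
from h import *
s=dict(np.load("side2.npz"))
a=s["pixels"][150:200,325:375].astype(float); a=np.clip(a*2.0,0,255).astype(np.uint8)
cv2.imwrite("pics/s2z.png",cv2.resize(a,None,fx=12,fy=12,interpolation=cv2.INTER_NEAREST))
E
sleep 1
```

```text
(no output)
```

View pics/s2z.png

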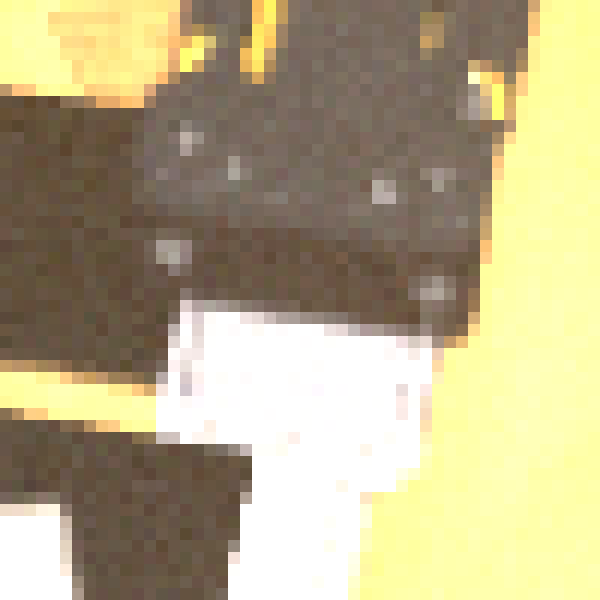

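The body overhangs along y and hides the fingers from the side camera. I lift and turn the tool by a quarter so the fingertips come into view and can be measured.

```bash
python3 -m inch '[0,-0.02,0,0,0,0,1, 0,-0.02,0,0,0,0,1, 0,0,0,0,8.2,0,1, 0,0,0,0,8.2,0,1, 0,0,0,0,8.2,0,1, 0,0,0,0,8.2,0,1, 0,0,0,0,8.2,0,1, 0,0,0,0,8.2,0,1, 0,0,0,0,8.2,0,1, 0,0,0,0,8.2,0,1]'
python3 -m inch '[0,0,0,0,8.2,0,1, 0,0,0,0,8.2,0,1, 0,0,0,0,8,0,1, 0,0,0,0,0,0,1, 0,0,0,0,0,0,1]'
python3 - <<'E'
from h import *
from cell import env
s=env.read_camera("side");np.savez("side3.npz",**s)
a=s["pixels"][120:200,310:400]
cv2.imwrite("pics/s3.png",cv2.resize(np.clip(a*1.6,0,255).astype(np.uint8),None,fx=7,fy=7,interpolation=cv2.INTER_CUBIC))
def proj(c,X):
    p=c["R"]@np.array(X)+c["t"];x=p[:2]/p[2];x=x*(1+c["k1"]*(x@x));return x*c["mtx"][0,0]+c["mtx"][:2,2]
p=proj(s,env.state()["eef_pos"]);print(env.state()["eef_pos"],p,(p-[310,120])*7)
E
```

```text
t: 6.7
eef_pos: [589.2, -6.8, 223.5]
tcp_rot: [-1.571, 0.0, -1.215]
ft_force: [-0.3, -0.3, -0.1]
opening: 0.006
t: 7.2
eef_pos: [589.2, -6.9, 223.4]
tcp_rot: [-1.571, 0.0, -1.631]
ft_force: [-0.2, 0.0, -0.4]
opening: 0.005
[589.21718096  -6.82814945 223.41638281] [353.14206654 169.95589017] [301.99446575 349.69123117]
```

```bash
sleep 1
```

```text
(no output)
```

View pics/s3.png

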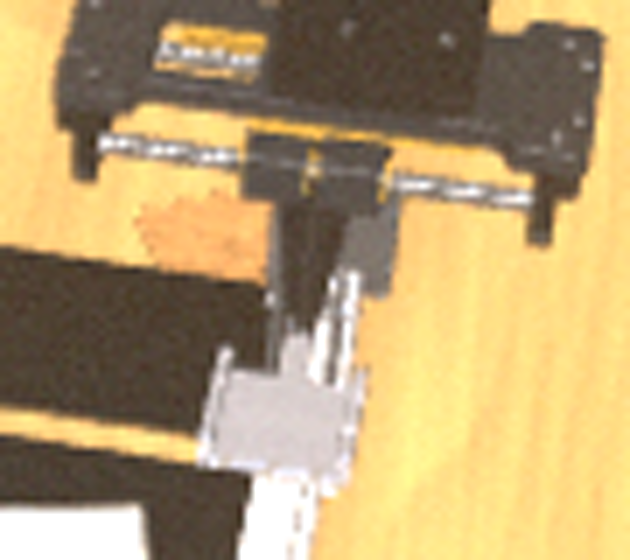

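The side picture shows the closed fingers tapering to a narrow tip at zoom (300,335), pixel (352.8,167.8). The reported TCP projects 2 px lower. I measure the tip by depth.

Run:
```python
from h import *
s=dict(np.load("side3.npz"))
for v in range(150,174):
    print(v,[ (bydepth(s,u,v).round(0).astype(int).tolist(), int(s["pixels"][v,u].mean())) for u in (351,352,353,354,355)])
```

```text
150 [([599, 5, 302], 39), ([597, 8, 305], 40), ([594, 6, 304], 40), ([592, 1, 300], 45), ([589, 5, 304], 44)]
151 [([599, 8, 301], 38), ([596, 6, 300], 45), ([594, 5, 299], 43), ([592, 3, 299], 50), ([589, 7, 302], 44)]
152 [([599, 6, 296], 43), ([596, 3, 295], 43), ([594, 5, 296], 44), ([591, 1, 293], 49), ([589, 5, 297], 45)]
153 [([598, 5, 292], 42), ([596, 6, 293], 40), ([593, 9, 297], 42), ([591, -4, 285], 49), ([589, 3, 292], 44)]
154 [([598, 7, 291], 46), ([596, 5, 290], 43), ([593, 7, 291], 43), ([591, 4, 289], 49), ([588, 7, 292], 44)]
155 [([598, 5, 286], 43), ([596, 5, 286], 45), ([593, 4, 286], 43), ([591, 6, 287], 51), ([588, 5, 287], 41)]
156 [([598, 7, 284], 42), ([595, 6, 284], 46), ([593, 5, 283], 51), ([590, 8, 286], 47), ([588, 4, 283], 45)]
157 [([597, 7, 281], 46), ([595, 6, 280], 43), ([593, 3, 278], 52), ([590, 3, 278], 44), ([588, 6, 281], 46)]
158 [([597, 3, 274], 42), ([595, 8, 278], 41), ([592, 3, 274], 44), ([590, 4, 276], 45), ([587, 6, 278], 48)]
159 [([597, 6, 273], 43), ([595, 7, 274], 40), ([592, 5, 273], 49), ([590, 4, 273], 47), ([587, 10, 279], 41)
[... 939 characters left out ...]
9), ([591, -51, 188], 129), ([588, -52, 187], 100), ([586, -97, 144], 169)]
169 [([596, -47, 187], 133), ([593, -45, 189], 131), ([590, -47, 188], 129), ([588, -47, 188], 122), ([585, -95, 142], 172)]
170 [([596, -42, 188], 130), ([593, -39, 192], 127), ([590, -42, 188], 131), ([588, -88, 144], 136), ([585, -89, 143], 172)]
171 [([595, -38, 188], 130), ([592, -38, 189], 128), ([590, -35, 192], 129), ([588, -88, 141], 151), ([585, -85, 143], 175)]
172 [([595, -35, 187], 133), ([592, -36, 187], 130), ([589, -32, 191], 123), ([577, 779, 991], 173), ([584, -82, 143], 177)]
173 [([594, -28, 190], 129), ([592, -28, 191], 130), ([589, -33, 186], 131), ([587, -77, 143], 169), ([584, -77, 144], 173)]
```

By depth the fingertips really end at z ≈ 244 while the reading says 223, so the reported z is about 20 mm too low. That also fits the body height (tip + 78). In x the true tip is about 590.5. Pad contact should come at a reading of about 168, so I go down with that correction.

```bash
python3 -m inch '[0,0.01,-0.002,0,0,0,1, 0,0.01,-0.002,0,0,0,1, 0,0.01,-0.001,0,0,0,1, 0,0.01,0,0,0,0,1, 0,0.004,0,0,0,0,1, 0,0.002,0,0,0,0,1, 0,0.002,0,0,0,0,1, 0,0,0,0,0,0,1]'
python3 -m inch '[0,0.002,0,0,0,0,1, 0,0,0,0,0,0,1]'
python3 -m inch '[0,0.001,0,0,0,0,1, 0,0,0,0,0,0,1]'
python3 - <<'E'
from h import *
from cell import env
s=env.read_camera("side");np.savez("side4.npz",**s)
a=s["pixels"][120:200,310:400]
cv2.imwrite("pics/s4.png",cv2.resize(np.clip(a*1.6,0,255).astype(np.uint8),None,fx=7,fy=7,interpolation=cv2.INTER_CUBIC))
for v in range(174,190):
    print(v,[ (bydepth(s,u,v).round(0).astype(int).tolist(), int(s["pixels"][v,u].mean())) for u in (343,352,353,354,358)])
E
```

```text
t: 8.05
eef_pos: [584.3, -6.5, 175.4]
tcp_rot: [-1.571, 0.0, -1.635]
ft_force: [0.2, 0.4, -0.3]
opening: 0.003
t: 8.25
eef_pos: [584.3, -6.5, 173.4]
tcp_rot: [-1.571, 0.0, -1.635]
ft_force: [-0.5, -1.0, -0.2]
opening: 0.002
t: 8.45
eef_pos: [584.2, -6.5, 172.4]
tcp_rot: [-1.571, 0.0, -1.635]
ft_force: [0.1, -0.5, -0.5]
opening: 0.006
174 [([616, -24, 187], 131), ([591, 5, 220], 42), ([588, 6, 222], 37), ([586, 3, 219], 51), ([575, -142, 77], 166)]
175 [([615, -21, 187], 127), ([591, 8, 219], 44), ([588, 6, 218], 46), ([586, 2, 215], 48), ([575, -28, 186], 154)]
176 [([615, -16, 188], 131), ([590, 6, 214], 40), ([588, 5, 213], 39), ([585, 6, 214], 48), ([575, -21, 189], 126)]
177 [([615, -15, 185], 132), ([590, 7, 211], 45), ([588, 6, 210], 50), ([585, 4, 209], 49), ([575, -17, 189], 133)]
178 [([614, -5, 191], 135), ([590, 5, 205], 45), ([587, 4, 204], 44), ([585, 6, 207], 49), ([574, -12, 190], 133)]
179 [([614, -4, 188], 133), ([590, 8, 204], 58), ([587, 5, 202], 45), ([584, 7, 204], 46), ([574, -8, 190], 129)]
180 [([613, -2, 187], 134), ([589, 3, 196], 62), ([587, 0, 194], 55), (
[... 403 characters left out ...]
187], 134), ([588, 13, 191], 132), ([586, 9, 187], 131), ([583, 8, 186], 132), ([573, 17, 198], 122)]
185 [([612, 16, 187], 137), ([588, 13, 187], 133), ([585, 13, 188], 131), ([583, 12, 187], 135), ([572, 22, 199], 140)]
186 [([611, 21, 188], 144), ([588, 17, 187], 140), ([585, 17, 188], 136), ([582, 16, 188], 135), ([572, 23, 196], 153)]
187 [([618, -148, 5], 55), ([587, 21, 188], 156), ([585, 20, 187], 155), ([582, 21, 188], 134), ([572, 24, 193], 140)]
188 [([618, -141, 7], 40), ([587, 23, 186], 152), ([584, 25, 188], 161), ([582, 23, 187], 146), ([571, 23, 188], 148)]
189 [([618, -140, 4], 45), ([587, -11, 146], 181), ([585, -21, 136], 137), ([582, -98, 54], 175), ([571, 20, 182], 131)]
```

```bash
sleep 1
```

```text
(no output)
```

View pics/s4.png

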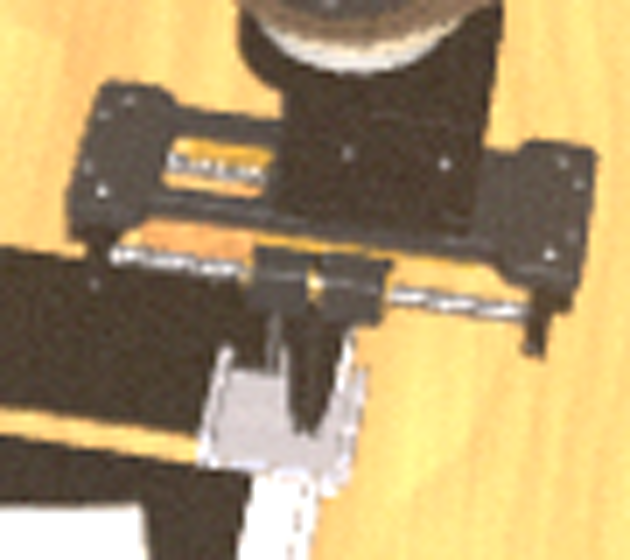

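The picture shows the tip (zoom (305,432)) inside the tray, a few mm above its floor and towards the front lip. I press on in small steps.

```bash
(python3 -m inch '[0,0.001,0,0,0,0,1, 0,0,0,0,0,0,1]'
python3 -m inch '[0,0.001,0,0,0,0,1, 0,0,0,0,0,0,1]'
python3 -m inch '[0,0.001,0,0,0,0,1, 0,0,0,0,0,0,1]'
python3 -m inch '[0,0.001,0,0,0,0,1, 0,0,0,0,0,0,1]'
python3 -m inch '[0,0.001,0,0,0,0,1, 0,0,0,0,0,0,1]') | grep -v -e rot -e open
```

```text
t: 8.7
eef_pos: [584.2, -6.5, 171.3]
ft_force: [-0.2, 0.4, -0.6]
t: 8.9
eef_pos: [584.2, -6.5, 170.3]
ft_force: [-0.6, 0.6, 1.0]
t: 9.1
eef_pos: [584.2, -6.5, 169.3]
ft_force: [-0.3, 0.1, -0.2]
t: 9.3
eef_pos: [584.3, -6.5, 168.4]
ft_force: [0.3, 0.6, 1.3]
t: 9.5
eef_pos: [584.3, -6.5, 167.4]
ft_force: [-0.1, 0.6, 1.7]
```

```bash
(python3 -m inch '[0,0.001,0,0,0,0,1, 0,0,0,0,0,0,1]'
python3 -m inch '[0,0.001,0,0,0,0,1, 0,0,0,0,0,0,1]'
python3 -m inch '[0,0.0005,0,0,0,0,1, 0,0,0,0,0,0,1]'
python3 -m inch '[0,0.0005,0,0,0,0,1, 0,0,0,0,0,0,1]') | grep -v -e rot -e open
```

```text
t: 9.7
eef_pos: [584.3, -6.4, 166.4]
ft_force: [-0.4, 1.2, 0.7]
t: 9.9
eef_pos: [584.3, -6.5, 165.3]
ft_force: [-0.3, 1.9, 1.5]
t: 10.1
eef_pos: [584.3, -6.5, 164.9]
ft_force: [0.5, 1.7, 2.1]
t: 10.3
eef_pos: [584.3, -6.5, 164.4]
ft_force: [1.1, 1.9, 0.8]
```

```bash
cat > ok.sh <<'E'
# prints the report, fails if the vertical force passes 4.5 N (stops a && chain)
awk '/eef_pos|ft_force/{printf "%s  ",$0} /ft_force/{gsub(/[\[\],]/," ");f=$4} END{print "";exit (f>4.5)}'
E
python3 -m inch '[0,0.0005,0,0,0,0,1, 0,0,0,0,0,0,1]' | sh ok.sh &&
python3 -m inch '[0,0.0005,0,0,0,0,1, 0,0,0,0,0,0,1]' | sh ok.sh &&
python3 -m inch '[0,0.0005,0,0,0,0,1, 0,0,0,0,0,0,1]' | sh ok.sh &&
python3 -m inch '[0,0.0005,0,0,0,0,1, 0,0,0,0,0,0,1]' | sh ok.sh &&
python3 -m inch '[0,0.0005,0,0,0,0,1, 0,0,0,0,0,0,1]' | sh ok.sh &&
python3 -m inch '[0,0.0005,0,0,0,0,1, 0,0,0,0,0,0,1]' | sh ok.sh
```

```text
eef_pos: [584.3, -6.5, 163.9]  ft_force: [0.2, 1.0, 1.2]  
eef_pos: [584.3, -6.5, 163.4]  ft_force: [0.5, 0.6, 2.1]  
eef_pos: [584.3, -6.5, 162.9]  ft_force: [-0.6, 1.7, 1.9]  
eef_pos: [584.2, -6.5, 162.4]  ft_force: [0.4, 1.4, 2.2]  
eef_pos: [584.3, -6.6, 161.9]  ft_force: [0.5, 1.4, 1.7]  
eef_pos: [584.3, -6.6, 161.4]  ft_force: [-0.0, 1.2, 1.9]
```

```bash
python3 -m inch '[0,0.0005,0,0,0,0,1, 0,0,0,0,0,0,1]' | sh ok.sh &&
python3 -m inch '[0,0.0005,0,0,0,0,1, 0,0,0,0,0,0,1]' | sh ok.sh &&
python3 -m inch '[0,0.0005,0,0,0,0,1, 0,0,0,0,0,0,1]' | sh ok.sh &&
python3 -m inch '[0,0.0005,0,0,0,0,1, 0,0,0,0,0,0,1]' | sh ok.sh &&
python3 -m inch '[0,0.0005,0,0,0,0,1, 0,0,0,0,0,0,1]' | sh ok.sh &&
python3 -m inch '[0,0.0005,0,0,0,0,1, 0,0,0,0,0,0,1]' | sh ok.sh &&
python3 -m inch '[0,0.0005,0,0,0,0,1, 0,0,0,0,0,0,1]' | sh ok.sh &&
python3 -m inch '[0,0.0005,0,0,0,0,1, 0,0,0,0,0,0,1]' | sh ok.sh
```

```text
eef_pos: [584.3, -6.5, 160.9]  ft_force: [0.4, 0.3, 1.5]  
eef_pos: [584.2, -6.6, 160.4]  ft_force: [0.6, 0.3, 2.3]  
eef_pos: [584.3, -6.6, 159.9]  ft_force: [0.1, -0.3, 1.0]  
eef_pos: [584.3, -6.6, 159.4]  ft_force: [0.7, 0.3, 2.1]  
eef_pos: [584.2, -6.6, 158.9]  ft_force: [0.2, -0.5, 1.0]  
eef_pos: [584.2, -6.6, 158.4]  ft_force: [0.8, -0.7, -0.2]  
eef_pos: [584.2, -6.6, 157.9]  ft_force: [0.0, -0.3, 2.3]  
eef_pos: [584.2, -6.5, 157.4]  ft_force: [0.3, -1.0, 1.4]
```

```bash
python3 -m inch '[0,0.0005,0,0,0,0,1, 0,0,0,0,0,0,1]' | sh ok.sh &&
python3 -m inch '[0,0.0005,0,0,0,0,1, 0,0,0,0,0,0,1]' | sh ok.sh &&
python3 -m inch '[0,0.0005,0,0,0,0,1, 0,0,0,0,0,0,1]' | sh ok.sh &&
python3 -m inch '[0,0.0005,0,0,0,0,1, 0,0,0,0,0,0,1]' | sh ok.sh &&
python3 -m inch '[0,0.0005,0,0,0,0,1, 0,0,0,0,0,0,1]' | sh ok.sh &&
python3 -m inch '[0,0.0005,0,0,0,0,1, 0,0,0,0,0,0,1]' | sh ok.sh &&
python3 -m inch '[0,0.0005,0,0,0,0,1, 0,0,0,0,0,0,1]' | sh ok.sh &&
python3 -m inch '[0,0.0005,0,0,0,0,1, 0,0,0,0,0,0,1]' | sh ok.sh
python3 - <<'E'
from h import *
from cell import env
s=env.read_camera("side")
a=s["pixels"][110:200,310:400]
cv2.imwrite("pics/s5.png",cv2.resize(np.clip(a*1.6,0,255).astype(np.uint8),None,fx=6.5,fy=6.5,interpolation=cv2.INTER_CUBIC))
E
```

```text
eef_pos: [584.2, -6.5, 156.9]  ft_force: [0.2, -0.5, 1.8]  
eef_pos: [584.3, -6.5, 156.4]  ft_force: [-0.1, -1.1, 0.9]  
eef_pos: [584.2, -6.5, 155.9]  ft_force: [-0.1, -1.3, 2.8]  
eef_pos: [584.3, -6.6, 155.6]  ft_force: [-0.6, -1.5, 4.0]  
eef_pos: [584.3, -6.6, 155.3]  ft_force: [-1.9, -1.7, 6.7]
```

```bash
sleep 1
```

```text
(no output)
```

View pics/s5.png

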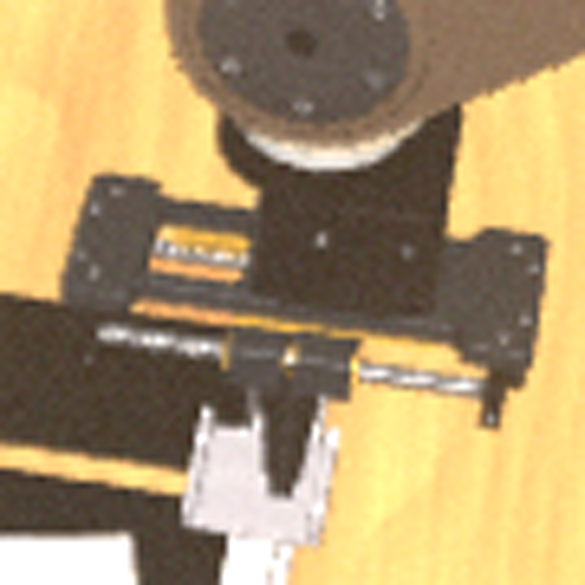

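The force rises from about 155.9 (6.7 N at 155.3): that is the buffer. I back off to about 157.0, mid-window, then ease the fingers onto the front lip.

```bash
python3 -m inch '[0,-0.001,0,0,0,0,1, 0,-0.001,0,0,0,0,1, 0,0,0,0,0,0,1]' | sh ok.sh &&
python3 -m inch '[0,0,-0.002,0,0,0,1, 0,0,-0.002,0,0,0,1, 0,0,0,0,0,0,1]' | sh ok.sh &&
python3 -m inch '[0,0,-0.002,0,0,0,1, 0,0,0,0,0,0,1]' | sh ok.sh
```

```text
eef_pos: [584.2, -6.4, 156.9]  ft_force: [-0.7, 0.2, 2.6]  
eef_pos: [580.0, -6.1, 156.9]  ft_force: [-0.0, -0.1, 2.0]  
eef_pos: [578.0, -6.1, 156.9]  ft_force: [0.6, 0.4, 1.1]
```

```bash
python3 -m inch '[0,0,-0.0015,0,0,0,1, 0,0,0,0,0,0,1]' | sh ok.sh &&
python3 -m inch '[0,0,-0.0015,0,0,0,1, 0,0,0,0,0,0,1]' | sh ok.sh &&
python3 -m inch '[0,0,-0.0015,0,0,0,1, 0,0,0,0,0,0,1]' | sh ok.sh
```

```text
eef_pos: [576.6, -6.0, 156.9]  ft_force: [1.5, -0.1, 1.8]  
eef_pos: [575.1, -5.8, 156.9]  ft_force: [0.8, 1.8, 1.6]  
eef_pos: [573.6, -5.6, 156.9]  ft_force: [0.9, 2.5, 1.5]
```

```bash
python3 -m inch '[-0.0003,0,-0.002,0,1,0,1, -0.0003,0,-0.002,0,1,0,1, 0,0,0,0,0,0,1]' | sh ok.sh &&
python3 -m inch '[-0.0003,0,-0.002,0,1,0,1, 0,0,0,0,0,0,1]' | sh ok.sh
python3 - <<'E'
from h import *
from cell import env
s=env.read_camera("side");np.savez("side6.npz",**s)
a=s["pixels"][110:200,310:400]
cv2.imwrite("pics/s6.png",cv2.resize(np.clip(a*1.6,0,255).astype(np.uint8),None,fx=6.5,fy=6.5,interpolation=cv2.INTER_CUBIC))
E
```

```text
eef_pos: [569.4, -4.8, 156.9]  ft_force: [0.8, 3.3, 1.4]  
eef_pos: [567.5, -4.4, 156.9]  ft_force: [1.5, 2.8, 1.5]
```

```bash
sleep 1
```

```text
(no output)
```

View pics/s6.png

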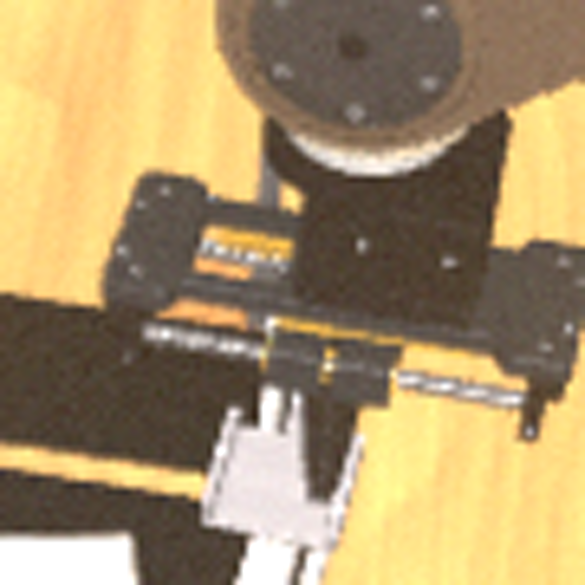

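The tray has moved about 6 mm in -x and the gate is following, with the tip against the front lip (zoom (325,495)). I continue along the arc.

```bash
python3 -m inch '[-0.0006,0,-0.0031,0,1.5,0,1, -0.0006,0,-0.0031,0,1.5,0,1, 0,0,0,0,0,0,1]' | sh ok.sh &&
python3 -m inch '[-0.0006,0,-0.0031,0,1.5,0,1, -0.0006,0,-0.0031,0,1.5,0,1, 0,0,0,0,0,0,1]' | sh ok.sh &&
python3 -m inch '[-0.0006,0,-0.0031,0,1.5,0,1, -0.0006,0,-0.0031,0,1.5,0,1, 0,0,0,0,0,0,1]' | sh ok.sh &&
python3 -m inch '[-0.0006,0,-0.0031,0,1.5,0,1, -0.0006,0,-0.0031,0,1.5,0,1, 0,0,0,0,0,0,1]' | sh ok.sh
python3 - <<'E'
from h import *
from cell import env
print(env.state()["tcp_rot"])
s=env.read_camera("side");np.savez("side7.npz",**s)
t=env.read_camera("top");np.savez("top7.npz",**t)
a=cv2.resize(np.clip(s["pixels"][110:200,310:400]*1.6,0,255).astype(np.uint8),None,fx=4.4,fy=4.4,interpolation=cv2.INTER_CUBIC)
b=cv2.resize(np.clip(t["pixels"][200:300,230:420]*1.6,0,255).astype(np.uint8),(396*190//100//2,198))
a=cv2.resize(a,(396,396));b=cv2.resize(b,(396,208))
cv2.imwrite("pics/s7.png",np.vstack([a,b])[:600])
E
```

```text
eef_pos: [561.1, -2.4, 156.9]  ft_force: [-0.4, 2.1, 2.0]  
eef_pos: [555.3, -0.1, 156.9]  ft_force: [-1.3, 0.4, 1.1]  
eef_pos: [549.6, 2.6, 156.9]  ft_force: [-1.6, 0.4, 2.4]  
eef_pos: [544.0, 5.6, 156.9]  ft_force: [-1.7, 0.1, 2.1]  
[-1.57169995e+00  1.26276042e-04 -1.89820448e+00]
```

```bash
sleep 1
```

```text
(no output)
```

View pics/s7.png

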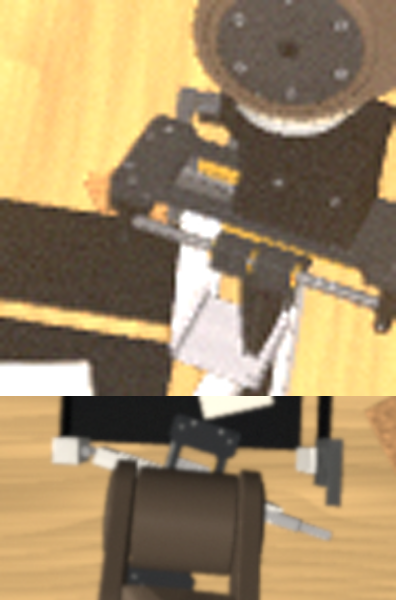

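The top view shows the bar tip (330,535 in the composite) clear of the keeper, with the gate about 16° open. The tip is still in the tray at the front lip, so I continue swinging.

```bash
python3 -m inch '[-0.0008,0,-0.0041,0,2,0,1, -0.001,0,-0.0051,0,2.5,0,1, -0.0012,0,-0.0061,0,3,0,1, -0.0012,0,-0.0061,0,3,0,1, 0,0,0,0,0,0,1]' | sh ok.sh &&
python3 -m inch '[-0.0012,0,-0.0061,0,3,0,1, -0.0012,0,-0.0061,0,3,0,1, -0.0012,0,-0.0061,0,3,0,1, -0.0012,0,-0.0061,0,3,0,1, -0.001,0,-0.005,0,2.5,0,1, 0,0,0,0,0,0,1]' | sh ok.sh
python3 - <<'E'
from h import *
from cell import env
print(env.state()["tcp_rot"])
s=env.read_camera("side")
t=env.read_camera("top");np.savez("top8.npz",**t)
a=cv2.resize(np.clip(s["pixels"][110:220,310:420]*1.6,0,255).astype(np.uint8),(396,396),interpolation=cv2.INTER_CUBIC)
b=cv2.resize(np.clip(t["pixels"][200:300,230:420]*1.6,0,255).astype(np.uint8),(396,204))
cv2.imwrite("pics/s8.png",np.vstack([a,b])[:600])
E
```

```text
eef_pos: [525.9, 17.8, 156.9]  ft_force: [-0.5, 0.8, 2.1]  
eef_pos: [505.6, 39.3, 156.9]  ft_force: [-0.6, 1.5, 1.3]  
[-1.57132471e+00  1.12878325e-04 -2.33203082e+00]
```

```bash
sleep 1
```

```text
(no output)
```

View pics/s8.png

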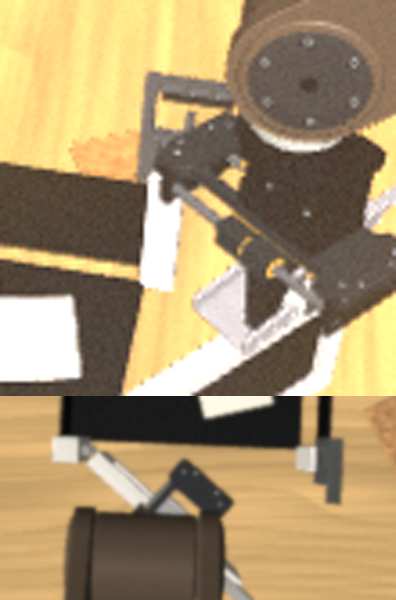

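The gate is at about 42°, with the tip still behind the front lip (side crop (245,330)). I continue to about 82°.

```bash
python3 -m inch '[-0.0008,0,-0.0041,0,2,0,1, -0.0012,0,-0.0061,0,3,0,1, -0.0012,0,-0.0061,0,3,0,1, -0.0012,0,-0.0061,0,3,0,1, -0.0012,0,-0.0061,0,3,0,1, -0.0012,0,-0.0061,0,3,0,1, -0.0012,0,-0.0061,0,3,0,1, 0,0,0,0,0,0,1]' | sh ok.sh &&
python3 -m inch '[-0.0012,0,-0.0061,0,3,0,1, -0.0012,0,-0.0061,0,3,0,1, -0.0012,0,-0.0061,0,3,0,1, -0.0012,0,-0.0061,0,3,0,1, -0.0012,0,-0.0061,0,3,0,1, -0.0012,0,-0.0061,0,3,0,1, -0.001,0,-0.0041,0,2,0,1, 0,0,0,0,0,0,1]' | sh ok.sh
python3 - <<'E'
from h import *
from cell import env
print(env.state()["tcp_rot"],env.state()["t"])
s=env.read_camera("side")
t=env.read_camera("top")
a=cv2.resize(np.clip(s["pixels"][110:240,310:440]*1.6,0,255).astype(np.uint8),(396,396),interpolation=cv2.INTER_CUBIC)
b=cv2.resize(np.clip(t["pixels"][200:300,230:420]*1.6,0,255).astype(np.uint8),(396,204))
cv2.imwrite("pics/s9.png",np.vstack([a,b])[:600])
E
```

```text
eef_pos: [487.4, 76.1, 156.9]  ft_force: [-1.2, 0.9, 1.1]  
eef_pos: [483.0, 117.0, 156.9]  ft_force: [1.3, 0.8, 1.4]  
[-1.57111449e+00  2.90809652e-04 -3.02917896e+00] 20.2
```

```bash
sleep 1
```

```text
(no output)
```

View pics/s9.png

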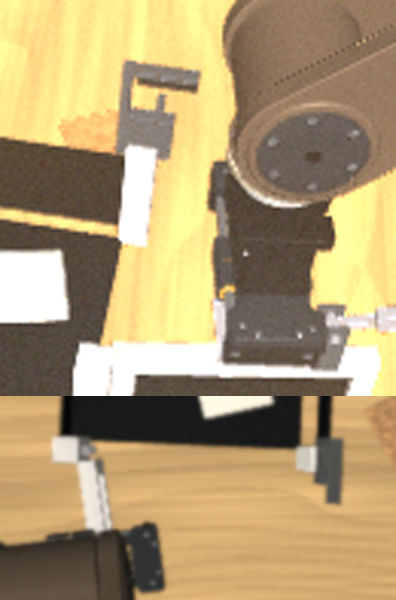

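The gate is at about 80°. I ease off the lip and lift straight out.

```bash
python3 -m inch '[0,0,0.002,0,0,0,1, 0,-0.003,0.002,0,0,0,1, 0,-0.004,0,0,0,0,1, 0,-0.005,0,0,0,0,1, 0,-0.006,0,0,0,0,1, 0,-0.01,0,0,0,0,1, 0,-0.02,0,0,0,0,1, 0,-0.02,0,0,0,0,1, 0,-0.02,0,0,0,0,1, 0,0,0,0,0,0,1]'
python3 -m inch '[0,-0.02,-0.04,0,0,0,1, 0,-0.02,-0.04,0,0,0,1, 0,0,-0.04,0,0,0,1, 0,0,-0.04,0,0,0,1, 0,0,-0.04,0,0,0,1, 0,0,0,0,0,0,1, 0,0,0,0,0,0,1]'
python3 - <<'E'
from h import *
from cell import env
print(env.state()["tcp_rot"],env.state()["t"])
s=env.read_camera("side");np.savez("s10.npz",**s)
t=env.read_camera("top");np.savez("t10.npz",**t)
cv2.imwrite("pics/s10.png",cv2.resize(np.clip(s["pixels"][110:300,240:440]*1.5,0,255).astype(np.uint8),None,fx=3,fy=3))
cv2.imwrite("pics/t10.png",cv2.resize(np.clip(t["pixels"][120:320,180:470]*1.5,0,255).astype(np.uint8),None,fx=2.7,fy=2.7))
E
```

```text
t: 21.3
eef_pos: [484.0, 113.1, 247.7]
tcp_rot: [-1.571, 0.005, -3.031]
ft_force: [-0.5, -0.1, -1.0]
opening: 0.003
t: 22.0
eef_pos: [460.5, 312.0, 284.2]
tcp_rot: [-1.57, -0.001, -3.029]
ft_force: [-0.4, 0.4, -0.3]
opening: 0.004
[-1.57018184e+00 -1.18613838e-03 -3.02935824e+00] 22.0
```

```bash
sleep 1
```

```text
(no output)
```

View pics/s10.png

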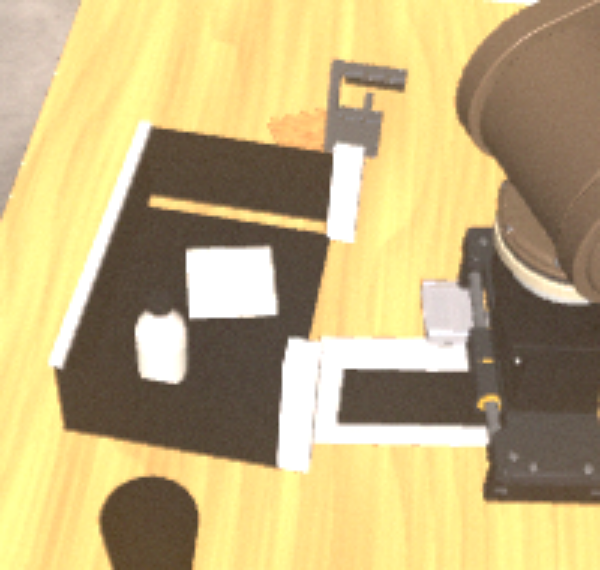

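View pics/t10.png

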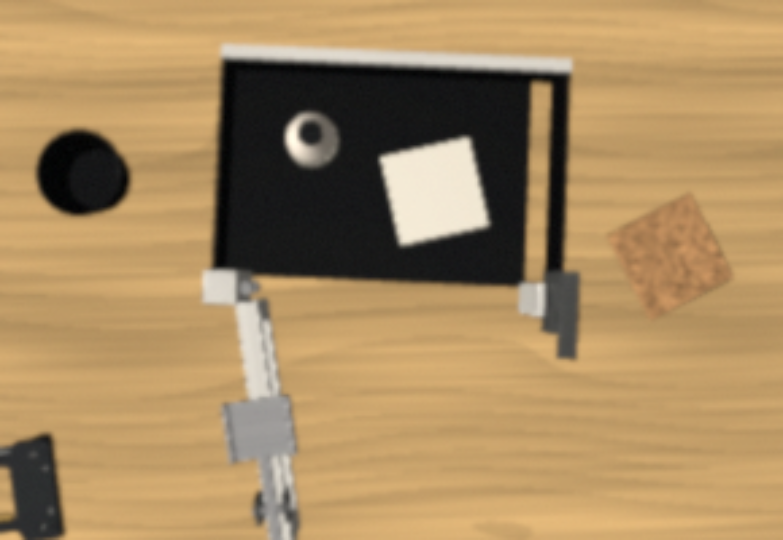

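The arm is clear, the gate stands open and the objects look unmoved. Now a numerical check of gate angle, pad level and object shifts.

Run:
```python
from h import *
t0=dict(np.load("top0.npz"));t=dict(np.load("t10.npz"))
P=np.array([bydepth(t,u,v) for v in range(222,330) for u in range(258,300) if t["depth"][v,u]>0])
g=P[(P[:,2]>138)&(P[:,2]<150)&(P[:,0]<590)]; pd=P[(P[:,2]>183)&(P[:,2]<206)]
far=pd[pd[:,0]<455]; near=pd[(pd[:,0]>458)&(pd[:,0]<515)]
print("pad mean",near.mean(0),"bar mean",far.mean(0) if len(far) else None,"bar z far end",np.median(far[far[:,0]<400][:,2]) if (far[:,0]<400).any() else None, far[:,0].min())
d=near.mean(0)[:2]-[602.8,112.3];print("gate angle",np.arctan2(-0.065,-.998)- 0, (np.arctan2(-.998,-.065)-np.arctan2(d[1],d[0]))%(2*np.pi), np.linalg.norm(d))
c0=np.polyfit(near[:,0],near[:,2],1);print("pad z slope along gate",c0)
D=cv2.absdiff(t0["pixels"],t["pixels"]).max(2)
for n,(a,b,c,e) in dict(cup=(190,232,165,202),bottle=(283,308,158,186),coaster=(316,366,165,214),sample=(404,455,188,240)).items(): print(n,D[c:e,a:b].max())
```

```text
pad mean [483.35947558  98.38166901 190.32775277] bar mean [410.8447528   89.17204924 189.81733915] bar z far end 190.41753230143274 366.7780237615964
gate angle -3.076554252504935 1.389751738026729 120.24873725613637
pad z slope along gate [9.64279950e-04 1.89861659e+02]
cup 7
bottle 8
coaster 8
sample 7
```

Gate angle is 1.39 rad, the pad is at 120 mm radius, the bar is level, and the objects are unchanged. I hand in.

```bash
python3 -c "
from cell import env
print(env.job_done())"
```

```text
the job is handed in; nothing more can be done
None
```

The gate is open and the job is handed in; the hand-in gave no verdict.

I pressed the thumb pad down until I felt the buffer (6.7 N vertical), then backed off about 1.6 mm. With the bar held lifted, I drew the gate out by the tray's front lip, swung it along its arc and lifted straight out. The arm was clear of everything at 22 s.

**Last checks:**
- **Gate:** it stands at about 1.39 rad. The pad measured 120 mm from the hinge axis, as it should be.
- **Latch bar:** it is back level. The pad and bar are both at about 190 mm, with a slope of about 0.001 along the pad.
- **Objects:** the cup, bottle and both coasters show no change in the top picture.
- **Forces:** the wrist readings, taken at the end of each move, never exceeded about 7 N.

**What disagreed:** the reported TCP height was about 20 mm lower than the fingertips seen by depth, so my first descent touched nothing. I lifted, turned the tool a quarter and measured the real tip height. I used that from then on, and the pad contact came close to where it predicted.

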